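# Slide the tall flask back into the gap in the row

### The job

Clear the front of the black storage box for brushing shoes: with the fingertips, gently push the tall slim steel flask low on its body so that it slides, upright and without rocking, back across the top of the box into the one wide gap in the back row (glass jar, ceramic cup, small plant pot), until its foot stands against the box's rear rim. Push only: do not pinch, lift or knock the flask, leave everything else where it is, and finish clear of everything.

Things in the scene. Friction and masses are not known exactly. Their poses are not given: they have to be found in the camera images.
- flask: tall slim vacuum flask, brushed steel, grey screw cap, loose: 68 mm across (plain cylinder to 165 mm up, then a shoulder), 230 mm tall, 0.35 to 0.7 kg, standing on the box top in front of the row. Origin: centre of its underside, z up its axis. It slides (friction about 0.5 to 0.7) if pushed within about 35 mm of its foot; pushed half-way up it topples.
- rim (a point): middle of the storage box's rear rim, on the rim's inner face, level with the box's flat top (120 mm above the decking). Axes of the box: x level from the open front edge (350 mm in front of here) to the rear rim, y left along the rim, z up. The rim is 14 mm high, along the back and both sides (inner faces 300 mm left and right of here). The box is fixed but stands differently each time.
- jar: glass jar, steel lid, 74 mm across, 115 mm tall, loose; origin: centre of its underside. Jar, cup and pot stand in a row along the rear rim, centres about 45 mm in front of it, in any order. Of the two spaces between neighbours one is wide (centres about 205 mm apart: the gap for the flask), the other narrow (about 102 mm).
- cup: green ceramic cup without handle, 80 mm across at the rim, 88 mm tall, loose, standing upright; origin at the centre of its underside; in the same row
- pot: small terracotta pot with a succulent, 76 mm across, 64 mm tall (100 mm with the leaves), loose; origin at the centre of its underside; in the same row
- brush: blue plastic shoe brush, 150 x 48 mm, 45 mm tall, loose, lying bristles down near one end of the box top's front part, roughly front to back; origin at the centre of its underside; x along its length. To be left alone
- horn: stainless shoe horn, 175 x 43 mm, about 12 mm tall, loose, lying near the other end of the box top's front part, roughly front to back; origin at its middle, on the underside; x along its length. To be left alone
- drawer (a joint): how far the box's shallow drawer stands open towards the robot, in m (0 shut; it starts up to 0.03 open). Its front is below the box top; to be left as it is

How it is judged:
By the outcome, as a careful person would: the job done as asked, in the order asked, and still so for the second after the job is handed in, with the robot touching nothing.
It also fails if it takes over 64 s, if anything falls off the work surface, if the arm or the gripper's body presses on something with over 40 N, if the wrist force passes 120 N, or if a joint passes its speed limit or range.

### The arm

A 7-joint arm with a two-finger parallel gripper is mounted at the origin on the work surface. World frame = base frame: x ahead of the robot, y to its left, z up, the work surface at z = 0. Lengths are in mm, angles in rad, forces in N, time in s.
With the tool pointing down it reaches from about 400 to 875 mm from the base axis. Payload 4.4 kg.
Tool frame: the origin (TCP) lies at the very end of the fingers, on their centre line; the grasp point (between the pads) lies 19 mm behind it; z points along the fingers, x is the direction in which the jaws open and shut, and the axes are right-handed (so a half turn about z gives the same grasp; the last joint's range is limited). The gripper opens to 85 mm and grips with 20 to 120 N. Pads are 22 mm wide; open, the fingers measure 114 mm over their backs; the gripper's body (76 mm by 85 mm) begins 54 mm behind the grasp point. The pads swing forward as they close: fully open they stand 13 mm farther back than shut.
Start: joints at [-1.265, 0.628, 0.038, 1.517, -0.027, 0.996, -0.02], TCP at [236.118, 605.612, 231.313] pointing down, gripper open.
Joint ranges: [-3.06, 3.06], [-0.37, 2.12], [-1.25, 1.32], [0.18, 2.47], [-1.1, 4.24], [0.23, 1.98], [-2.94, 2.94]. Speed limits (rad/s): [2.57, 2.57, 3.14, 3.14, 3.14, 3.14, 3.14].

### API

Orientations are given as [roll, pitch, yaw] about the fixed x, y, z axes, in that order (R = Rz(yaw) Ry(pitch) Rx(roll)).
In Python, from cell import * gives the robot as it stands. The module is installed in compiled form; this text tells all that it offers.
- The arm moves only by the tool play_rows, never from a script. Its argument "targets" is a list of rows, each an object with "slide": the shift along the tool's x, y, z in mm, a list of three; "turn": the turn, a rotation vector about the tool's x, y, z in degrees, a list of three; "hand": the finger opening in mm, from 0 to 85.4. A call has 1 to 5 rows; each row shifts and turns the commanded pose from where the row before left it, along the tool's axes as they then stand; what a row does not reach is not made up. A row lasts 1/8 s, in which the tool goes at most 62.5 mm and 10.7 degrees, less where a joint would pass 70% of its speed; a pose out of reach is approached as far as the arm can. A call is refused whole if a number of a shift passes 62.5 or a number of a turn 10.7, either way. A call with a gripper value outside its range is refused whole. The fingers move at their own pace and stop on an object; the grip force is fixed at half the most. Time passes only in rows, so rows that do not move let the fingers close. It gives the time, the measured TCP pose, the force and the opening at its end, in the units of the state.
- read_state(): the state, without advancing time (a new reading comes with each control period).
- get_image(name): name is "scene" or "top"; returns (picture, depth): 480x640x3 uint8, blue, green, red; 480x640 float32, mm along the optical axis (not along the pixel's ray), 0 where there is no reading.
- calibration(name): a dict with "K" (3x3 intrinsics, pixels), "R" (3x3) and "t" (3): a world point X has camera coordinates R X + t. Camera axes: x right, y down, z forward; pixel columns grow to the right and rows downward; lengths in mm; the calibration is good to about 2 mm. A picture is of the moment at which its call begins. calibration takes no time and is no camera call.
- finish_job(): hands the job in, once; it reports no verdict.
The state is a dict: "clock": time; "qpos": joint angles; "qd": joint speeds; "tau": joint torques, N m; "eef_pos": TCP position; "tool_rot": TCP orientation; "force": force on the tool from outside, world axes, zero at the start; "torque": the same for the moment, N m; "width": finger opening in mm.
Only numpy, scipy, OpenCV 4.12 (cv2) and the standard library are available. Lean on these libraries where they do the work, as an engineer would, in place of code of your own. Each camera call takes 0.05 s, during which the arm holds its last target.

## Working session

There is one attempt and no reset: what is moved stays moved. The work goes in short steps, Python scripts to look and compute and a tool call to move; the robot and the scene stay as the last step left them, time stands still between calls to the robot, and variables do not carry over. Pictures are saved under pics/ and viewed, and the job is handed in when it is done.

Besides the shell and the picture viewer there is one more tool, called after "Call:" as a command line: name --argument value ..., lists and objects as JSON in quotes. play_rows: Moves the arm, as the interface text tells. Its arguments: {"type":"object","properties":{"targets":{"type":"array"}},"required":["targets"]}

```bash
mkdir -p pics
python3 - <<'E'
from cell import *
import cv2,numpy as np
s=read_state();print(s)
for n in("scene","top"):
    p,d=get_image(n);cv2.imwrite(f"pics/{n}0.png",p);np.save(f"pics/{n}0.npy",d);c=calibration(n);print(n,c)
E
```

```text
{'clock': 0.0, 'qpos': array([-1.2647707 ,  0.62933197,  0.03846479,  1.51839416, -0.02701284,
        0.99627254, -0.01998281]), 'qd': array([-1.99594069e-03, -2.36168594e-03, -2.53137213e-04, -9.12925378e-04,
        1.52824532e-03, -8.66991877e-05,  5.77361802e-04]), 'tau': array([ 4.38646466e-04, -5.63431621e+01,  1.22656748e+00, -1.93458509e+01,
        1.09482018e-02,  1.01734136e-02, -4.72667708e-06]), 'eef_pos': array([235.90980272, 605.00328965, 230.39030425]), 'tool_rot': array([3.14156542e+00, 1.88718644e-03, 1.19896182e+00]), 'force': array([0.22095316, 0.0713301 , 0.71141117]), 'torque': array([-0.01961314,  0.01021375, -0.01088068]), 'width': 85.13536909896796}
scene {'K': array([[579.42642969,   0.        , 323.7569569 ],
       [  0.        , 579.42642969, 235.26104533],
       [  0.        ,   0.        ,   1.        ]]), 'R': array([[-0.74817544,  0.66306184,  0.02413508],
       [ 0.32889502,  0.40221427, -0.85443066],
       [-0.57624784, -0.63132613, -0.51900457]]), 't': array([ 430.39749402,  -88.276043  , 1269.75395867])}
top {'K': array([[493.10706828,   0.        , 320.831723  ],
       [  0.        , 493.10706828, 231.33163118],
       [  0.        ,   0.        ,   1.        ]]), 'R': array([[ 0.02667812, -0.99962237,  0.00658693],
       [-0.99820933, -0.02699216, -0.05338119],
       [ 0.05353883, -0.00515103, -0.99855248]]), 't': array([ -3.65102528, 583.83894952, 929.43813018])}
```

View pics/scene0.png

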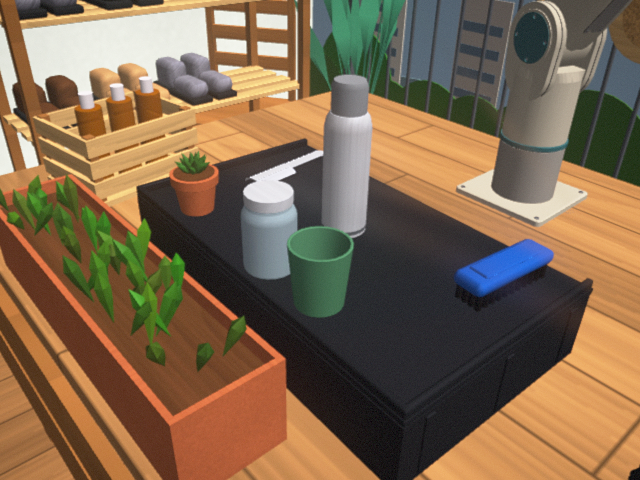

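View pics/top0.png

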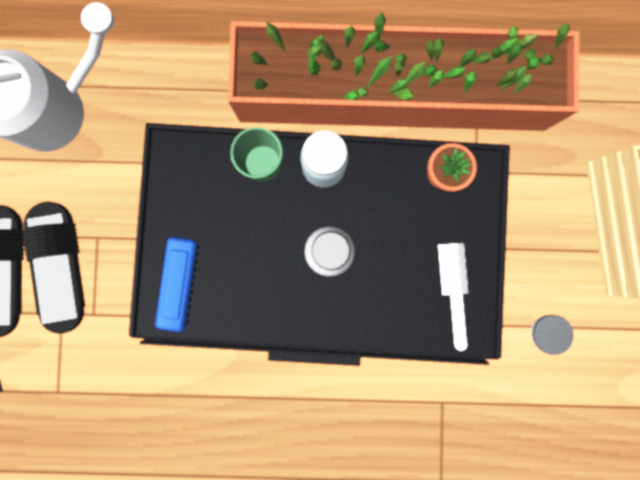

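Top view: the box spans about (135–508, 126–360). The cup is at (257,155), jar (325,158), pot (452,167) and flask (330,251). The wide gap is between jar and pot. Next I measure.

```bash
cat > h.py <<'E'
import cv2,numpy as np
from cell import calibration
def ray(n,u,v,z):
    c=calibration(n);K,R,t=c["K"],c["R"],c["t"]
    o=-R.T@t; d=R.T@np.linalg.solve(K,[u,v,1.]); return o+d*(z-o[2])/d[2]
def cloud(n,d):
    c=calibration(n);K,R,t=c["K"],c["R"],c["t"]
    v,u=np.mgrid[:480,:640]; P=np.stack([(u-K[0,2])/K[0,0]*d,(v-K[1,2])/K[1,1]*d,d],-1)
    W=(P-t)@R; W[d<=0]=np.nan; return W
def proj(n,X):
    c=calibration(n);p=c["K"]@(c["R"]@np.asarray(X,float)+c["t"]);return p[:2]/p[2]
E
python3 - <<'E'
from h import *
p=cv2.imread("pics/top0.png");d=np.load("pics/top0.npy");W=cloud("top",d)
Z=W[...,2]
print("boxtop",np.nanmedian(Z[200:230,200:290]),np.nanmedian(Z[300:330,220:420]),np.nanstd(Z[200:230,200:290]))
# profile across rear rim
for u in (200,290,390,480):
    print(u,[(v,round(float(Z[v,u])),round(float(W[v,u,0]))) for v in range(120,156)])
for n,(x0,y0,x1,y1) in {}.items():pass
for n in("scene","top"):
    W=cloud(n,np.load(f"pics/{n}0.npy"))
    z=W[...,2]
    if n=="top":
        inb=(np.mgrid[:480,:640][0]>128)
        for nm,lo,hi,bx in (("flaskcap",320,360,(280,200,380,300)),("jar",215,250,(290,120,360,190)),("cup",195,215,(225,120,290,185)),("pot",170,230,(420,135,485,195)),("brush",140,180,(150,230,205,340)),("horn",124,140,(430,235,475,355))):
            m=np.zeros(z.shape,bool);x0,y0,x1,y1=bx;m[y0:y1,x0:x1]=True;m&=(z>lo)&(z<hi)
            q=W[m];(c,r)=cv2.minEnclosingCircle(q[:,:2].astype(np.float32)) if len(q) else (0,0)
            print(nm,len(q),np.round(q.mean(0)),np.round(q.min(0)),np.round(q.max(0)),np.round(c),round(r))
c=cv2.resize(p[110:370,125:520],None,fx=2,fy=2,interpolation=cv2.INTER_CUBIC);c=cv2.convertScaleAbs(c,alpha=2.5,beta=10);cv2.imwrite("pics/crop0.png",c)
E
```

```text
boxtop 121.49522964789234 121.52975611140505 1.4396081700097105
200 [(120, 2, 797), (121, 2, 795), (122, -1, 794), (123, 3, 791), (124, 2, 789), (125, 4, 787), (126, 135, 750), (127, 135, 748), (128, 135, 747), (129, 136, 745), (130, 136, 743), (131, 135, 741), (132, 124, 742), (133, 119, 742), (134, 120, 740), (135, 121, 738), (136, 121, 736), (137, 120, 735), (138, 121, 733), (139, 122, 731), (140, 122, 729), (141, 123, 727), (142, 123, 725), (143, 120, 725), (144, 123, 722), (145, 122, 721), (146, 122, 719), (147, 121, 717), (148, 121, 715), (149, 121, 714), (150, 120, 712), (151, 120, 711), (152, 121, 709), (153, 121, 707), (154, 121, 705), (155, 124, 703)]
290 [(120, 25, 796), (121, 18, 796), (122, 12, 795), (123, 4, 796), (124, 2, 794), (125, -1, 793), (126, -1, 791), (127, 0, 789), (128, 2, 786), (129, 0, 785), (130, 2, 782), (131, 3, 780), (132, 136, 744), (133, 136, 742), (134, 136, 741), (135, 136, 739), (136, 134, 738), (137, 133, 736), (138, 127, 736), (139, 122, 735), (140, 119, 734), (141, 123, 732), (142, 121, 730), (143, 120, 729), (144, 123, 726), (145, 122, 725), (1
[... 1115 characters left out ...]
(143, 139, 734), (144, 136, 733), (145, 135, 731), (146, 136, 729), (147, 136, 727), (148, 133, 726), (149, 131, 725), (150, 119, 726), (151, 122, 724), (152, 122, 722), (153, 120, 721), (154, 123, 718), (155, 123, 717)]
flaskcap 1278 [542.   2. 351.] [518. -23. 342.] [567.  27. 355.] [542.   2.] 25
jar 1515 [689.  12. 236.] [657. -20. 215.] [722.  43. 241.] [689.  12.] 33
cup 617 [697. 119. 206.] [653.  77. 195.] [732. 156. 212.] [692. 117.] 40
pot 1819 [ 681. -189.  192.] [ 645. -230.  170.] [ 720. -154.  218.] [ 683. -192.] 38
brush 2770 [485. 243. 164.] [409. 215. 149.] [561. 276. 171.] [485. 247.] 76
horn 2076 [ 489. -213.  130.] [ 378. -249.  124.] [ 579. -173.  137.] [ 480. -215.] 104
```

View pics/crop0.png

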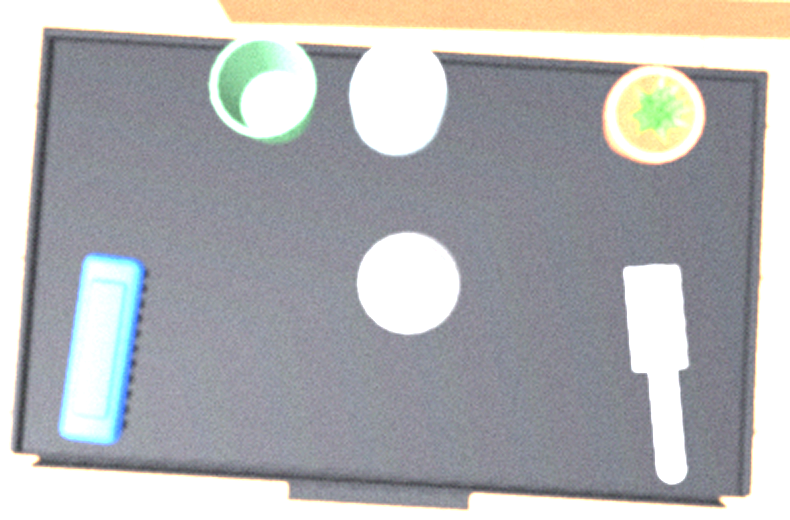

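Call:
play_rows --targets '[{"slide":[-37,35,-4],"turn":[0,0,0],"hand":40},{"slide":[-37,35,-4],"turn":[0,0,0],"hand":40},{"slide":[-37,35,-4],"turn":[0,0,0],"hand":40},{"slide":[-37,35,-4],"turn":[0,0,0],"hand":40},{"slide":[-37,35,-4],"turn":[0,0,0],"hand":40}]'

```text
clock: 0.72
eef_pos: [332.3, 367.9, 251.2]
tool_rot: [3.142, 0.0, 1.199]
force: [1.8, 0.2, 0.6]
width: 40.2
```

Call:
play_rows --targets '[{"slide":[-37,35,0],"turn":[0,0,0],"hand":40},{"slide":[-37,35,0],"turn":[0,0,0],"hand":40},{"slide":[-37,35,0],"turn":[0,0,0],"hand":40},{"slide":[-37,35,0],"turn":[0,0,0],"hand":40},{"slide":[-37,35,0],"turn":[0,0,0],"hand":40}]'

```text
clock: 1.35
eef_pos: [428.1, 132.1, 251.2]
tool_rot: [-3.142, -0.0, 1.199]
force: [1.3, -0.5, 0.5]
width: 40.3
```

Call:
play_rows --targets '[{"slide":[0,0,0],"turn":[0,0,9.4],"hand":40},{"slide":[0,0,0],"turn":[0,0,9.4],"hand":40},{"slide":[0,0,0],"turn":[-9,0,0],"hand":40},{"slide":[0,0,0],"turn":[-9,0,0],"hand":40},{"slide":[0,0,0],"turn":[0,0,0],"hand":40}]'

```text
clock: 1.98
eef_pos: [425.1, 136.7, 250.2]
tool_rot: [2.839, 0.004, 0.88]
force: [0.6, 0.2, 0.2]
width: 40.0
```

Run:
```python
from cell import *
import numpy as np
s=read_state();print(s['qpos'].round(3),s['qd'].round(3),s['eef_pos'].round(1),s['tool_rot'].round(3))
```

```text
[-0.888  0.289  0.362  2.166  0.318  0.631  0.086] [ 0.12  -0.003  0.009 -0.047 -0.067  0.027  0.107] [425.1 136.7 250.2] [2.839 0.004 0.88 ]
```

Call:
play_rows --targets '[{"slide":[0,0,0],"turn":[-6,0,0],"hand":40},{"slide":[0,0,0],"turn":[-6,0,0],"hand":40},{"slide":[0,0,0],"turn":[0,0,0],"hand":40}]'

```text
clock: 2.35
eef_pos: [427.0, 133.7, 250.3]
tool_rot: [2.629, 0.005, 0.873]
force: [0.2, 1.0, 0.3]
width: 40.3
```

Run:
```python
from cell import *
import numpy as np
s=read_state();print(s['qpos'].round(3),s['qd'].round(3),s['eef_pos'].round(1),s['tool_rot'].round(3))
```

```text
[-1.163  0.339  0.524  2.245  0.63   0.592 -0.326] [ 0.073 -0.024 -0.005 -0.029 -0.038  0.01   0.058] [427.  133.7 250.3] [2.629 0.005 0.873]
```

Call:
play_rows --targets '[{"slide":[0,24,14],"turn":[0,0,0],"hand":40},{"slide":[0,0,0],"turn":[-6,0,0],"hand":40},{"slide":[0,0,0],"turn":[-6,0,0],"hand":40},{"slide":[0,0,0],"turn":[-6,0,0],"hand":40},{"slide":[0,0,0],"turn":[0,0,0],"hand":40}]'

```text
clock: 2.98
eef_pos: [449.0, 114.6, 249.8]
tool_rot: [2.314, 0.007, 0.869]
force: [-0.4, -0.3, -0.1]
width: 40.0
```

Run:
```python
from cell import *
import numpy as np
s=read_state();print(s['qpos'].round(3),s['qd'].round(3),s['eef_pos'].round(1),s['tool_rot'].round(3))
```

```text
[-1.455  0.567  0.796  2.342  1.02   0.509 -0.827] [ 0.041 -0.062  0.001 -0.016 -0.022  0.021  0.036] [449.  114.6 249.8] [2.314 0.007 0.869]
```

Call:
play_rows --targets '[{"slide":[-9,-6,23],"turn":[0,0,0],"hand":40},{"slide":[-9,-6,23],"turn":[0,0,0],"hand":40},{"slide":[-8,-6,23],"turn":[0,0,0],"hand":40},{"slide":[0,0,0],"turn":[0,0,0],"hand":40}]'

```text
clock: 3.48
eef_pos: [462.1, 70.5, 196.1]
tool_rot: [2.311, 0.004, 0.865]
force: [-0.3, 0.4, 0.5]
width: 39.8
```

Run:
```python
from cell import *
import numpy as np,cv2
s=read_state();print(s['qpos'].round(3),s['eef_pos'].round(1),s['tool_rot'].round(3))
for n in("scene","top"):
    p,d=get_image(n);cv2.imwrite(f"pics/{n}1.png",p)
a=cv2.imread("pics/scene1.png");b=cv2.imread("pics/top1.png")
cv2.imwrite("pics/both1.png",np.hstack([cv2.resize(a[100:340,200:640],(400,218)),cv2.resize(b[100:340,120:520],(400,240))[:218]]))
```

```text
[-1.36   0.749  0.871  2.442  1.589  0.267 -1.393] [462.1  70.5 196.1] [2.311 0.004 0.865]
```

View pics/scene1.png

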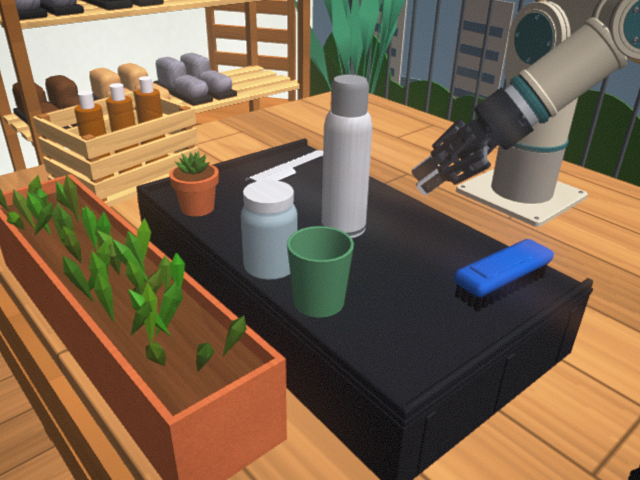

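View pics/top1.png

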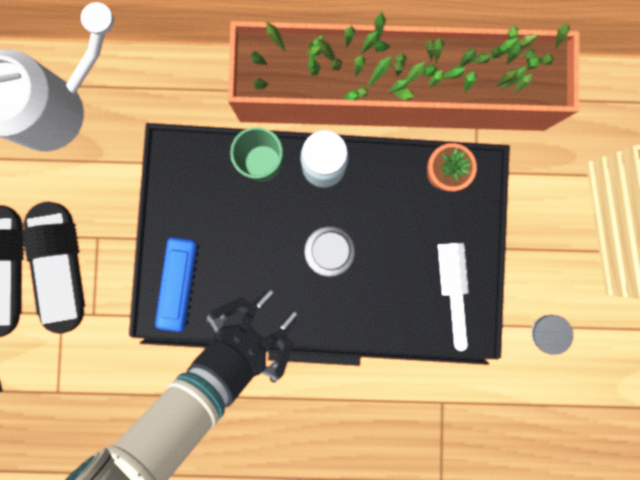

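Call:
play_rows --targets '[{"slide":[0,9,9],"turn":[0,0,0],"hand":40},{"slide":[0,9,9],"turn":[0,0,0],"hand":40},{"slide":[0,9,9],"turn":[0,0,0],"hand":40},{"slide":[0,7,7],"turn":[0,0,0],"hand":40},{"slide":[0,0,0],"turn":[0,0,0],"hand":40}]'

```text
clock: 4.2
eef_pos: [498.4, 41.9, 198.8]
tool_rot: [2.311, 0.0, 0.868]
force: [-0.0, -0.0, -0.5]
width: 39.8
```

```bash
cat >> h.py <<'E'
def tool(F=(542,2)):
    from cell import read_state
    from scipy.spatial.transform import Rotation as Ro
    s=read_state();R=Ro.from_euler('xyz',s['tool_rot']).as_matrix();z=R[:,2];f=np.r_[z[:2],0]/np.hypot(*z[:2]);l=R[:,0]
    e=s['eef_pos'];r=np.r_[np.array(F)-e[:2],0]
    print('t',s['clock'],'q',s['qpos'].round(2),'p',e.round(1),'phi',np.degrees(np.arctan2(f[1],f[0])).round(1),'theta',np.degrees(np.arcsin(-z[2])).round(1),'along',(r@f).round(1),'lat(tool x)',(r@l).round(1),'F',s['force'].round(1))
    print('fwd1 in tool',(R.T@f).round(3),'down1',(R.T@[0,0,-1]).round(3))
E
python3 -c "
from h import *
tool()"
```

```text
t 4.2 q [-1.21  0.72  0.81  2.42  1.8   0.3  -1.51] p [498.4  41.9 198.8] phi -40.3 theta 42.4 along 59.0 lat(tool x) -2.3 F [-0.  -0.  -0.5]
fwd1 in tool [-0.     0.674  0.738] down1 [ 0.    -0.738  0.674]
```

Call:
play_rows --targets '[{"slide":[-1,-8,7],"turn":[0,0,0],"hand":40},{"slide":[-1,-8,8],"turn":[0,0,0],"hand":40},{"slide":[0,-8,7],"turn":[0,0,0],"hand":40},{"slide":[0,-8,7],"turn":[0,0,0],"hand":40},{"slide":[0,0,0],"turn":[0,0,0],"hand":40}]'

```text
clock: 4.82
eef_pos: [496.0, 40.9, 154.5]
tool_rot: [2.311, 0.004, 0.87]
force: [-0.4, 0.4, -0.0]
width: 40.0
```

```bash
python3 -c "
from h import *
tool()"
```

```text
t 4.825 q [-1.08  0.78  0.61  2.44  1.97  0.43 -1.76] p [496.   40.9 154.5] phi -40.3 theta 42.4 along 60.3 lat(tool x) -0.1 F [-0.4  0.4 -0. ]
fwd1 in tool [-0.003  0.675  0.738] down1 [ 0.004 -0.738  0.675]
```

Call:
play_rows --targets '[{"slide":[0,0,9],"turn":[0,0,0],"hand":40},{"slide":[0,0,9],"turn":[0,0,0],"hand":40},{"slide":[0,0,9],"turn":[0,0,0],"hand":40},{"slide":[0,0,0],"turn":[0,0,0],"hand":40}]'

```text
clock: 5.32
eef_pos: [511.8, 26.9, 136.4]
tool_rot: [2.311, 0.003, 0.868]
force: [-0.1, 0.2, -0.6]
width: 40.0
```

Run:
```python
from h import *
tool()
from cell import *
for n,(x0,y0,x1,y1) in {"scene":(300,60,520,260),"top":(190,190,400,380)}.items():
    p,d=get_image(n);np.save(f"pics/{n}2.npy",d);cv2.imwrite(f"pics/{n}2.png",p)
    cv2.imwrite(f"pics/{n}2c.png",cv2.resize(p[y0:y1,x0:x1],None,fx=2.8,fy=2.8,interpolation=cv2.INTER_CUBIC))
```

```text
t 5.325 q [-0.98  0.81  0.54  2.43  2.07  0.49 -1.84] p [511.8  26.9 136.4] phi -40.4 theta 42.4 along 39.2 lat(tool x) 0.5 F [-0.1  0.2 -0.6]
fwd1 in tool [-0.003  0.674  0.739] down1 [ 0.003 -0.739  0.674]
```

View pics/scene2c.png

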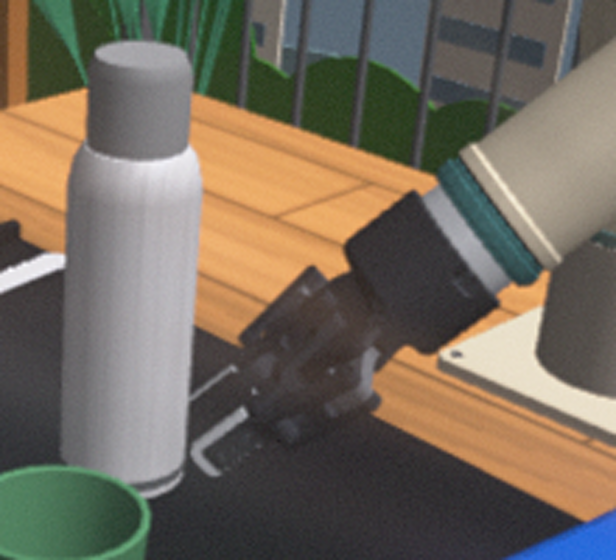

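View pics/top2c.png

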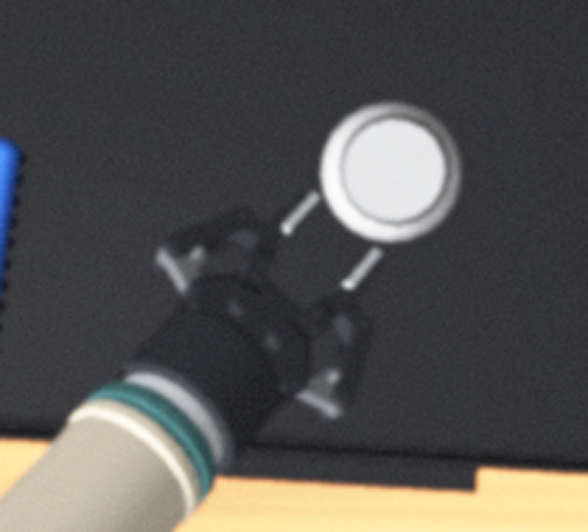

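Call:
play_rows --targets '[{"slide":[0,-2.2,2],"turn":[0,0,0],"hand":40},{"slide":[0,2,2.2],"turn":[0,0,0],"hand":40},{"slide":[0,2,2.2],"turn":[0,0,0],"hand":40},{"slide":[0,2,2.2],"turn":[0,0,0],"hand":40},{"slide":[0,2,2.2],"turn":[0,0,0],"hand":40}]'

```text
clock: 6.05
eef_pos: [520.5, 20.7, 133.5]
tool_rot: [2.312, 0.002, 0.871]
force: [-4.2, 3.6, 1.9]
width: 39.8
```

Call:
play_rows --targets '[{"slide":[0,2,2.2],"turn":[0,0,0],"hand":40},{"slide":[0,2,2.2],"turn":[0,0,0],"hand":40},{"slide":[0,2,2.2],"turn":[0,0,0],"hand":40},{"slide":[0,2,2.2],"turn":[0,0,0],"hand":40},{"slide":[0,2,2.2],"turn":[0,0,0],"hand":40}]'

```text
clock: 6.68
eef_pos: [532.0, 10.3, 133.7]
tool_rot: [2.311, 0.003, 0.869]
force: [-2.2, 1.7, 0.6]
width: 39.9
```

```bash
cat > look.py <<'E'
import sys
from h import *
from cell import *
k=sys.argv[1]
p,d=get_image("top");ps,ds=get_image("scene")
W=cloud("top",d);z=W[...,2];X=W[...,0];Y=W[...,1]
m=(z>338)&(z<362)&(abs(X-620)<130)&(abs(Y+45)<100)
q=W[m];c,r=cv2.minEnclosingCircle(q[:,:2].astype(np.float32));c=q.mean(0)
print('cap',len(q),c.round(1),'r',round(r,1))
tool(c[:2])
a=cv2.resize(p[100:380,190:520],None,fx=1.2,fy=1.2);b=cv2.resize(ps[60:340,120:500],(400,336*400//456))
h=max(a.shape[0],b.shape[0]);pad=lambda i:cv2.copyMakeBorder(i,0,h-i.shape[0],0,0,cv2.BORDER_CONSTANT)
cv2.imwrite(f"pics/look{k}.png",np.hstack([pad(a),pad(b)]))
E
python3 look.py 3
```

```text
cap 1269 [555.9 -10.7 350.6] r 25.3
t 6.775 q [-0.9   0.81  0.52  2.41  2.14  0.5  -1.85] p [532.2  10.1 133.8] phi -40.3 theta 42.4 along 31.5 lat(tool x) -0.6 F [ 0.3  1.2 -0.3]
fwd1 in tool [-0.002  0.674  0.739] down1 [ 0.002 -0.739  0.674]
```

View pics/look3.png

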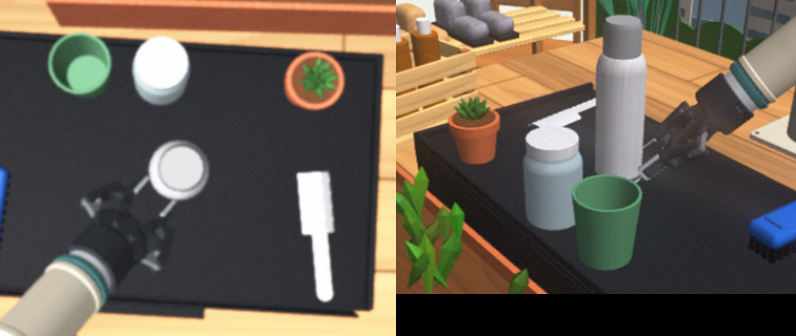

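Call:
play_rows --targets '[{"slide":[0,2,2.2],"turn":[0,0,0],"hand":40},{"slide":[0,2,2.2],"turn":[0,0,0],"hand":40},{"slide":[0,2,2.2],"turn":[0,0,0],"hand":40},{"slide":[0,2,2.2],"turn":[0,0,0],"hand":40},{"slide":[0,2,2.2],"turn":[0,0,0],"hand":40}]'

```text
clock: 7.4
eef_pos: [543.5, 0.8, 133.7]
tool_rot: [2.311, 0.002, 0.87]
force: [-1.7, 2.0, -1.4]
width: 39.8
```

Call:
play_rows --targets '[{"slide":[0,2,2.2],"turn":[0,0,0],"hand":40},{"slide":[0,2,2.2],"turn":[0,0,0],"hand":40},{"slide":[0,2,2.2],"turn":[0,0,0],"hand":40},{"slide":[0,2,2.2],"turn":[0,0,0],"hand":40},{"slide":[0,2,2.2],"turn":[0,0,0],"hand":40}]'

```text
clock: 8.02
eef_pos: [554.9, -8.8, 133.7]
tool_rot: [2.311, 0.002, 0.87]
force: [-2.7, 2.5, 1.3]
width: 39.9
```

Call:
play_rows --targets '[{"slide":[0,2,2.2],"turn":[0,0,0],"hand":40},{"slide":[0,2,2.2],"turn":[0,0,0],"hand":40},{"slide":[0,2,2.2],"turn":[0,0,0],"hand":40},{"slide":[0,2,2.2],"turn":[0,0,0],"hand":40},{"slide":[0,2,2.2],"turn":[0,0,0],"hand":40}]'

```text
clock: 8.65
eef_pos: [566.2, -18.4, 133.6]
tool_rot: [2.311, 0.002, 0.87]
force: [-1.5, 2.6, 0.2]
width: 40.0
```

Call:
play_rows --targets '[{"slide":[0,2,2.2],"turn":[0,0,0],"hand":40},{"slide":[0,2,2.2],"turn":[0,0,0],"hand":40},{"slide":[0,2,2.2],"turn":[0,0,0],"hand":40},{"slide":[0,2,2.2],"turn":[0,0,0],"hand":40},{"slide":[0,2,2.2],"turn":[0,0,0],"hand":40}]'

```text
clock: 9.28
eef_pos: [577.5, -27.9, 133.6]
tool_rot: [2.311, 0.002, 0.87]
force: [-3.2, 1.7, 0.5]
width: 40.3
```

```bash
python3 look.py 4
```

```text
cap 1274 [600.8 -48.3 350.4] r 25.3
t 9.375 q [-0.76  0.82  0.52  2.34  2.25  0.49 -1.82] p [577.8 -28.2 133.8] phi -40.3 theta 42.4 along 30.5 lat(tool x) -0.5 F [-0.9  0.5 -0.9]
fwd1 in tool [-0.002  0.674  0.739] down1 [ 0.002 -0.739  0.674]
```

View pics/look4.png

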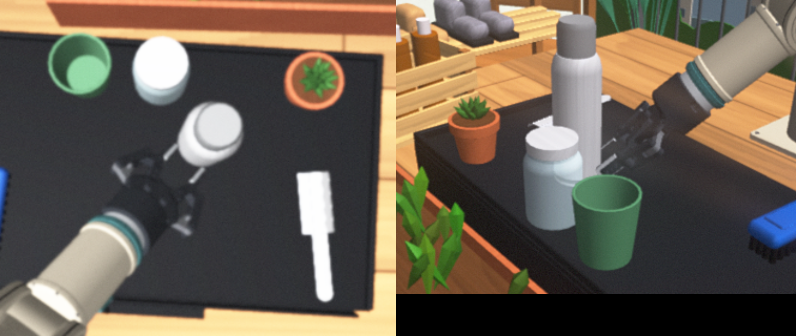

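Call:
play_rows --targets '[{"slide":[0,2,2.2],"turn":[0,0,0],"hand":40},{"slide":[0,2,2.2],"turn":[0,0,0],"hand":40},{"slide":[0,2,2.2],"turn":[0,0,0],"hand":40},{"slide":[0,2,2.2],"turn":[0,0,0],"hand":40},{"slide":[0,2,2.2],"turn":[0,0,0],"hand":40}]'

```text
clock: 10.0
eef_pos: [589.0, -37.5, 133.6]
tool_rot: [2.311, 0.002, 0.87]
force: [-3.4, 2.4, 2.6]
width: 40.0
```

Call:
play_rows --targets '[{"slide":[0,2,2.2],"turn":[0,0,0],"hand":40},{"slide":[0,2,2.2],"turn":[0,0,0],"hand":40},{"slide":[0,2,2.2],"turn":[0,0,0],"hand":40},{"slide":[0,2,2.2],"turn":[0,0,0],"hand":40},{"slide":[0,2,2.2],"turn":[0,0,0],"hand":40}]'

```text
clock: 10.62
eef_pos: [600.3, -47.1, 133.6]
tool_rot: [2.311, 0.002, 0.87]
force: [-3.5, 2.8, 1.4]
width: 40.0
```

Call:
play_rows --targets '[{"slide":[0,2,2.2],"turn":[0,0,0],"hand":40},{"slide":[0,2,2.2],"turn":[0,0,0],"hand":40},{"slide":[0,2,2.2],"turn":[0,0,0],"hand":40},{"slide":[0,2,2.2],"turn":[0,0,0],"hand":40},{"slide":[0,2,2.2],"turn":[0,0,0],"hand":40}]'

```text
clock: 11.25
eef_pos: [611.7, -56.7, 133.6]
tool_rot: [2.311, 0.002, 0.87]
force: [-3.4, 3.1, 2.0]
width: 40.4
```

Call:
play_rows --targets '[{"slide":[0,2,2.2],"turn":[0,0,0],"hand":40},{"slide":[0,2,2.2],"turn":[0,0,0],"hand":40},{"slide":[0,2,2.2],"turn":[0,0,0],"hand":40},{"slide":[0,2,2.2],"turn":[0,0,0],"hand":40},{"slide":[0,0,0],"turn":[0,0,0],"hand":40}]'

```text
clock: 11.88
eef_pos: [621.0, -64.7, 133.7]
tool_rot: [2.31, 0.002, 0.869]
force: [-1.1, 0.7, 0.5]
width: 40.0
```

```bash
python3 look.py 5
```

```text
cap 1314 [638.6 -80.1 350.1] r 116.3
t 11.975 q [-0.65  0.82  0.53  2.26  2.33  0.46 -1.79] p [621.  -64.6 133.7] phi -40.3 theta 42.3 along 23.5 lat(tool x) -0.4 F [-0.7  0.2  0.2]
fwd1 in tool [-0.002  0.674  0.739] down1 [ 0.002 -0.739  0.674]
```

View pics/look5.png

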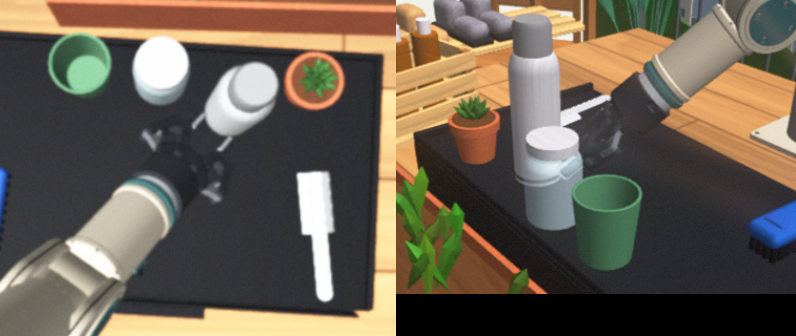

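Call:
play_rows --targets '[{"slide":[0,-3.4,-3.7],"turn":[0,0,0],"hand":40},{"slide":[0,-10.1,-11.1],"turn":[0,0,0],"hand":40},{"slide":[0,-13.5,-14.8],"turn":[0,0,0],"hand":40},{"slide":[0,0,0],"turn":[0,0,0],"hand":40}]'

```text
clock: 12.48
eef_pos: [588.7, -36.7, 132.9]
tool_rot: [2.312, 0.003, 0.872]
force: [-0.4, -0.1, 0.4]
width: 40.1
```

Call:
play_rows --targets '[{"slide":[0,0,0],"turn":[0,6.1,-5.6],"hand":40},{"slide":[0,0,0],"turn":[0,6.1,-5.6],"hand":40},{"slide":[0,0,0],"turn":[0,6.1,-5.6],"hand":40},{"slide":[0,0,0],"turn":[0,6.1,-5.6],"hand":40},{"slide":[0,0,0],"turn":[0,0,0],"hand":40}]'

```text
clock: 13.1
eef_pos: [596.9, -38.4, 124.0]
tool_rot: [2.326, 0.002, 1.305]
force: [-25.6, 5.3, 68.2]
width: 39.9
```

```bash
sed -i 's/c=q.mean(0)/c=np.median(q,0)/' look.py; python3 look.py 6
```

```text
cap 1269 [643.3 -84.3 351.2] r 25.7
t 13.2 q [-0.02  0.75 -0.21  2.46  2.61  0.94 -1.44] p [596.9 -38.3 124.1] phi -15.6 theta 43.3 along 57.1 lat(tool x) -32.2 F [-24.8   3.2  65.5]
fwd1 in tool [-0.006  0.685  0.728] down1 [ 0.006 -0.728  0.685]
```

View pics/look6.png

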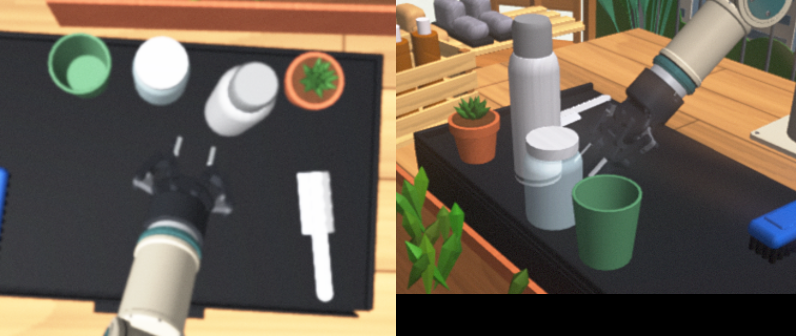

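Call:
play_rows --targets '[{"slide":[0,7,-7],"turn":[0,0,0],"hand":40},{"slide":[0,11,-10],"turn":[0,0,0],"hand":40},{"slide":[0,0,0],"turn":[0,0,0],"hand":40}]'

```text
clock: 13.58
eef_pos: [591.5, -35.3, 137.1]
tool_rot: [2.356, 0.01, 1.308]
force: [0.9, 0.1, 0.2]
width: 40.0
```

```bash
python3 -c "
from h import *
tool((643.3,-84.3))"
```

```text
t 13.575 q [-0.03  0.7  -0.2   2.45  2.58  0.85 -1.41] p [591.5 -35.3 137.1] phi -15.6 theta 45.0 along 63.1 lat(tool x) -33.9 F [0.9 0.1 0.2]
fwd1 in tool [-0.01   0.707  0.707] down1 [ 0.01  -0.707  0.707]
```

Call:
play_rows --targets '[{"slide":[-11.3,4.5,2.5],"turn":[0,0,0],"hand":40},{"slide":[-11.3,3.5,3.5],"turn":[0,0,0],"hand":40},{"slide":[-11.3,3.5,3.5],"turn":[0,0,0],"hand":40},{"slide":[0,0,0],"turn":[0,0,0],"hand":40}]'

```text
clock: 14.08
eef_pos: [596.0, -73.4, 136.9]
tool_rot: [2.359, 0.011, 1.306]
force: [0.2, -0.0, -0.0]
width: 40.2
```

```bash
python3 -c "
from h import *
tool((643.3,-84.3))"
```

```text
t 14.075 q [ 0.07  0.69 -0.19  2.44  2.68  0.82 -1.39] p [596.  -73.4 136.9] phi -15.8 theta 45.2 along 48.5 lat(tool x) 1.9 F [ 0.2 -0.  -0. ]
fwd1 in tool [-0.011  0.709  0.705] down1 [ 0.011 -0.705  0.709]
```

Call:
play_rows --targets '[{"slide":[1.5,1,3],"turn":[0,0,0],"hand":40},{"slide":[0,2.6,3.6],"turn":[0,0,0],"hand":40},{"slide":[0,2.4,2.4],"turn":[0,0,0],"hand":40},{"slide":[0,0,0],"turn":[0,0,0],"hand":40}]'

```text
clock: 14.58
eef_pos: [607.2, -72.3, 135.2]
tool_rot: [2.359, 0.01, 1.309]
force: [0.4, 0.0, -0.1]
width: 40.2
```

```bash
python3 look.py 7
```

```text
cap 1273 [643.4 -84.5 351.1] r 25.6
t 14.675 q [ 0.07  0.7  -0.18  2.42  2.68  0.8  -1.38] p [606.8 -72.4 135.1] phi -15.6 theta 45.2 along 38.5 lat(tool x) -2.2 F [-0.1  0.1 -0.8]
fwd1 in tool [-0.01   0.709  0.705] down1 [ 0.01  -0.705  0.709]
```

View pics/look7.png

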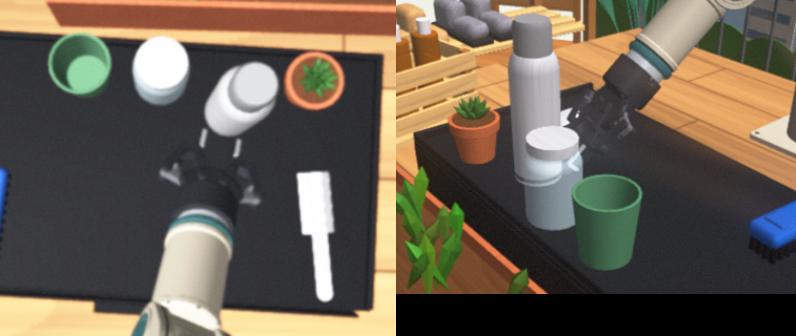

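Call:
play_rows --targets '[{"slide":[-2,2.1,2.2],"turn":[0,0,0],"hand":40},{"slide":[0.4,2.1,2.1],"turn":[0,0,0],"hand":40},{"slide":[0.4,2.1,2.1],"turn":[0,0,0],"hand":40},{"slide":[0.4,2.1,2.1],"turn":[0,0,0],"hand":40},{"slide":[0.4,2.1,2.1],"turn":[0,0,0],"hand":40}]'

```text
clock: 15.3
eef_pos: [619.9, -76.9, 134.5]
tool_rot: [2.361, 0.011, 1.309]
force: [-6.1, 1.7, 3.3]
width: 40.1
```

Call:
play_rows --targets '[{"slide":[0.4,2.1,2.1],"turn":[0,0,0],"hand":40},{"slide":[0.4,2.1,2.1],"turn":[0,0,0],"hand":40},{"slide":[0.4,2.1,2.1],"turn":[0,0,0],"hand":40},{"slide":[0.4,2.1,2.1],"turn":[0,0,0],"hand":40},{"slide":[0.4,2.1,2.1],"turn":[0,0,0],"hand":40}]'

```text
clock: 15.92
eef_pos: [634.8, -78.6, 134.5]
tool_rot: [2.361, 0.011, 1.309]
force: [-6.1, 0.8, 3.8]
width: 39.9
```

Call:
play_rows --targets '[{"slide":[0.4,2.1,2.1],"turn":[0,0,0],"hand":40},{"slide":[0.4,2.1,2.1],"turn":[0,0,0],"hand":40},{"slide":[0.4,2.1,2.1],"turn":[0,0,0],"hand":40},{"slide":[0.4,2.1,2.1],"turn":[0,0,0],"hand":40},{"slide":[0.4,2.1,2.1],"turn":[0,0,0],"hand":40}]'

```text
clock: 16.55
eef_pos: [649.7, -80.5, 134.5]
tool_rot: [2.361, 0.01, 1.309]
force: [-6.4, 0.8, 5.3]
width: 40.1
```

```bash
python3 look.py 8
```

```text
cap 1720 [670.9 -81.4 350.7] r 116.0
t 16.65 q [ 0.08  0.71 -0.16  2.3   2.67  0.69 -1.34] p [650.2 -80.6 134.6] phi -15.6 theta 45.2 along 20.2 lat(tool x) 4.6 F [-4.1 -0.3  2. ]
fwd1 in tool [-0.01   0.71   0.704] down1 [ 0.01  -0.704  0.71 ]
```

View pics/look8.png

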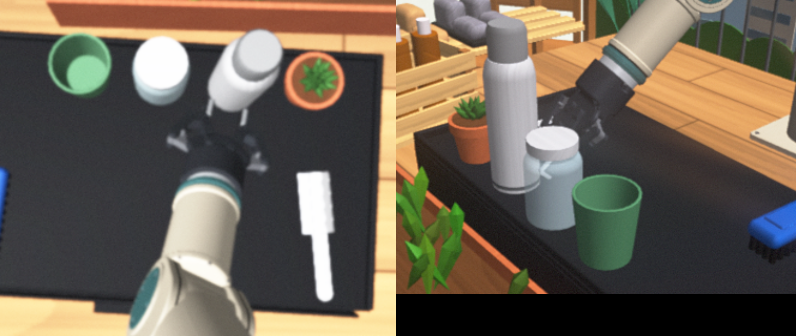

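```bash
python3 - <<'E'
s=open('look.py').read()
s=s.replace("q=W[m];","n_,L,S,_=cv2.connectedComponentsWithStats(m.astype(np.uint8));print([(i,S[i,4],np.median(W[L==i],0).round(0)) for i in range(1,n_) if S[i,4]>50])\ni=min((i for i in range(1,n_) if S[i,4]>600),key=lambda i:S[i,1]);q=W[L==i];")
open('look.py','w').write(s)
E
python3 look.py 9
```

```text
[(1, np.int32(1269), array([679., -88., 351.])), (2, np.int32(456), array([496., -33., 345.]))]
cap 1269 [678.7 -88.4 351.1] r 25.6
t 16.75 q [ 0.08  0.71 -0.16  2.3   2.67  0.69 -1.34] p [650.2 -80.6 134.6] phi -15.6 theta 45.2 along 29.5 lat(tool x) -0.2 F [-4.2  0.1  2.9]
fwd1 in tool [-0.01   0.71   0.704] down1 [ 0.01  -0.704  0.71 ]
```

Call:
play_rows --targets '[{"slide":[0.4,2.1,2.1],"turn":[0,0,0],"hand":40},{"slide":[0.4,2.1,2.1],"turn":[0,0,0],"hand":40},{"slide":[0.4,2.1,2.1],"turn":[0,0,0],"hand":40},{"slide":[0.3,1.4,1.4],"turn":[0,0,0],"hand":40},{"slide":[0,0,0],"turn":[0,0,0],"hand":40}]'

```text
clock: 17.38
eef_pos: [661.6, -81.9, 134.6]
tool_rot: [2.36, 0.01, 1.309]
force: [-2.7, 0.6, 1.2]
width: 40.1
```

```bash
python3 look.py 10
```

```text
[(1, np.int32(1279), array([690., -90., 351.])), (2, np.int32(821), array([502., -34., 349.]))]
cap 1279 [689.8 -89.6 351.2] r 25.6
t 17.475 q [ 0.08  0.71 -0.15  2.27  2.67  0.67 -1.33] p [661.7 -81.9 134.7] phi -15.6 theta 45.2 along 29.1 lat(tool x) -0.2 F [-3.8  0.6  1.2]
fwd1 in tool [-0.01   0.709  0.705] down1 [ 0.01  -0.705  0.709]
```

Call:
play_rows --targets '[{"slide":[0.2,1,1],"turn":[0,0,0],"hand":40},{"slide":[0.2,1,1],"turn":[0,0,0],"hand":40},{"slide":[0.2,1,1],"turn":[0,0,0],"hand":40}]'

```text
clock: 17.85
eef_pos: [666.1, -82.4, 134.7]
tool_rot: [2.359, 0.01, 1.309]
force: [-3.6, -0.1, 0.6]
width: 40.4
```

Call:
play_rows --targets '[{"slide":[0.1,0.8,0.8],"turn":[0,0,0],"hand":40},{"slide":[0,0,0],"turn":[0,0,0],"hand":40}]'

```text
clock: 18.1
eef_pos: [666.4, -82.5, 134.5]
tool_rot: [2.36, 0.01, 1.309]
force: [-6.4, 1.1, 3.4]
width: 40.2
```

Call:
play_rows --targets '[{"slide":[0.1,0.7,0.7],"turn":[0,0,0],"hand":40},{"slide":[0,0,0],"turn":[0,0,0],"hand":40}]'

```text
clock: 18.35
eef_pos: [666.6, -82.5, 134.4]
tool_rot: [2.362, 0.01, 1.31]
force: [-10.1, 1.4, 6.2]
width: 40.1
```

```bash
python3 look.py 11
```

```text
[(1, np.int32(1273), array([694., -90., 351.])), (2, np.int32(918), array([506., -35., 349.]))]
cap 1273 [694.3 -90.4 351.1] r 25.6
t 18.45 q [ 0.07  0.71 -0.15  2.26  2.66  0.65 -1.32] p [666.6 -82.5 134.4] phi -15.6 theta 45.3 along 28.8 lat(tool x) -0.4 F [-9.9  2.1  5.6]
fwd1 in tool [-0.01   0.711  0.703] down1 [ 0.01  -0.703  0.711]
```

Call:
play_rows --targets '[{"slide":[0,-2,-2],"turn":[0,0,0],"hand":40},{"slide":[0,-4,-4],"turn":[0,0,0],"hand":40},{"slide":[0,-8,-9],"turn":[0,0,0],"hand":40},{"slide":[0,-8,-10],"turn":[0,0,0],"hand":40},{"slide":[0,0,-20],"turn":[0,0,0],"hand":40}]'

```text
clock: 19.08
eef_pos: [621.0, -70.1, 150.4]
tool_rot: [2.361, 0.011, 1.31]
force: [0.3, 0.4, 0.5]
width: 39.9
```

Call:
play_rows --targets '[{"slide":[0,0,-25],"turn":[0,0,0],"hand":40},{"slide":[0,0,-25],"turn":[0,0,0],"hand":40},{"slide":[0,12,-25],"turn":[0,0,0],"hand":40},{"slide":[0,12,-25],"turn":[0,0,0],"hand":40},{"slide":[0,0,0],"turn":[0,0,0],"hand":40}]'

```text
clock: 19.7
eef_pos: [570.8, -55.3, 241.2]
tool_rot: [2.355, 0.009, 1.31]
force: [-0.5, 0.8, 0.0]
width: 40.0
```

```bash
python3 look.py 12;  python3 - <<'E'
from h import *
from cell import *
p,d=get_image("top");ps,_=get_image("scene");cv2.imwrite("pics/tf.png",p);cv2.imwrite("pics/sf.png",ps)
W=cloud("top",d);z=W[...,2]
for nm,lo,hi,bx in (("jar",215,250,(290,120,360,190)),("cup",195,215,(225,120,290,185)),("pot",170,230,(420,135,485,195)),("brush",140,180,(150,230,205,340)),("horn",124,140,(430,235,475,355))):
    m=np.zeros(z.shape,bool);x0,y0,x1,y1=bx;m[y0:y1,x0:x1]=True;m&=(z>lo)&(z<hi);q=W[m];print(nm,len(q),q.mean(0).round(1))
# depth-edge at foot vs rim
x,y=694.3,-90.4
s=cloud("scene",get_image("scene")[1]);m=(abs(s[...,1]+90)<40)&(abs(s[...,0]-695)<50)&(s[...,2]>140)&(s[...,2]<280)
q=s[m]
for a in range(140,280,20):
    k=q[(q[:,2]>a)&(q[:,2]<a+20)]
    if len(k)>20:
        A=np.c_[2*k[:,:2],np.ones(len(k))];c=np.linalg.lstsq(A,(k[:,:2]**2).sum(1),rcond=None)[0];print(a,len(k),c[:2].round(1),np.sqrt(c[2]+c[0]**2+c[1]**2).round(1))
E
```

```text
[(1, np.int32(1269), array([694., -90., 351.])), (2, np.int32(172), array([502.,  -9., 357.]))]
cap 1269 [694.3 -90.4 351.1] r 25.5
t 19.8 q [-0.03  0.4  -0.11  2.44  2.49  0.53 -1.24] p [570.7 -55.5 239.1] phi -15.5 theta 45.1 along 128.4 lat(tool x) -1.8 F [ 0.5 -0.4 -0. ]
fwd1 in tool [-0.01   0.709  0.705] down1 [ 0.01  -0.705  0.709]
jar 1519 [688.6  11.7 236.1]
cup 619 [696.8 119.1 206.4]
pot 1818 [ 680.6 -189.   192. ]
brush 2774 [485.  243.3 163.6]
horn 2078 [ 488.6 -213.3  130.4]
140 485 [698.1 -89.3] 32.5
160 528 [698.1 -89.4] 32.6
180 577 [697.9 -89.5] 32.8
200 631 [697.7 -89.7] 33.1
220 651 [697.7 -89.9] 33.3
240 686 [697.8 -89.6] 33.0
260 717 [697.8 -89.8] 33.1
```

View pics/tf.png

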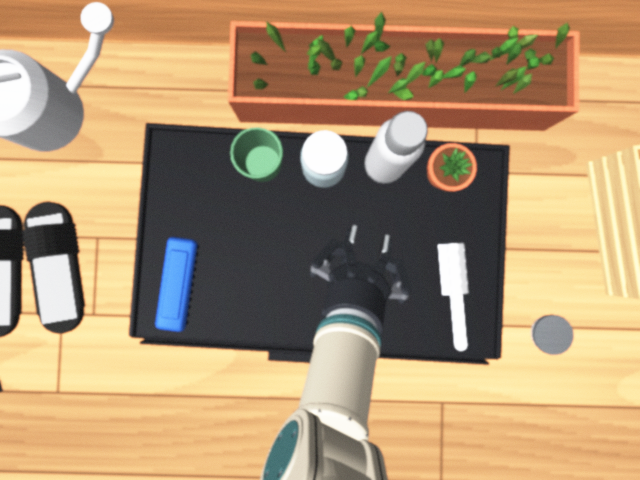

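View pics/sf.png

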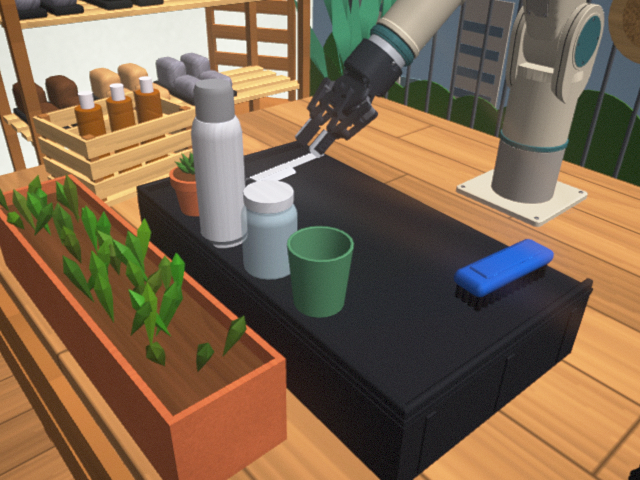

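The final top view shows the flask in the gap at (384,162), between the jar (324,158) and the pot (452,167). The drawer front is still at about (268–360, 358), and the arm is clear of everything.

```bash
python3 -c "
from cell import *
print(finish_job())"
```

```text
the job is handed in; nothing more can be done
None
```

I pushed the flask back into the wide gap between the jar and the pot until it met the rear rim. Then I backed the arm clear and handed the job in at about 20 s. The push used two fingertips low on the body: first a diagonal, then a nearly straight push.

**Last checks**
- **At the rim:** in the last two nudges the tool moved only about 0.5 mm for 2 mm commanded, and the force rose from about 4 to 10 N. I took that as the foot meeting the rim.
- **Upright and still:** the flask's axis was vertical to within 1 mm between 140 and 280 mm up. Its position did not change when I backed off.
- **Other things:** jar, cup, pot, brush and horn all measured within 0.5 mm of where they started. The drawer front looked unchanged in the picture; I did not measure it.

**What went wrong or disagreed**
- **Fingertips pressed the box:** while I turned the tool between the two pushes, a joint near the end of its range made the fingertips press on the empty box top, with readings up to 68 N at the wrist. I lifted off at once and nothing moved. It was under the 120 N wrist limit. It looked like fingertips only, but I did not confirm that the gripper's body stayed clear.
- **Two views differ:** the top camera put the flask at x = 694 mm and the scene camera at 698 mm, against about 697 mm expected from the measured rim. That roughly fits the 2 mm calibration error.

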